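Nest the corner moulding in the V-block

TASK

Clear the long length of corner moulding off the mat: turn it V-up and nest it in the short length that lies in the V-block, its V fully home in the other's V with legs lying along legs, and sticking out about equally at both ends. Lower it in gently rather than dropping it; the short length must stay seated in the block and the other things on the bench must stay where they are.

Things in the scene. Friction and masses are not known exactly. Their poses are not given: they have to be found in the camera images.
- long_centre (a point): Long wooden corner moulding (L-section): 170 mm long, legs 45 mm wide outside, 8 mm thick, 50 to 95 g, loose. Starts lying on one leg, the other upright on the side nearer the robot. Point: centre of its 45x45x170 mm outline. Frame: y along its length; x along the lying leg, away from the corner to that leg's free edge; z likewise along the upright leg.
- long_moulding: The same long moulding; origin on its outer corner (back of the V), half-way along its length: at (-22.5, 0, -22.5) mm from long_centre, in the same axes.
- long_edge_x (a point): Outer edge of the free end of the leg that lies down at first, half-way along its length: 45 mm along x from the outer corner.
- long_edge_z (a point): Outer edge of the free end of the leg that stands up at first, half-way along its length: 45 mm along z from the outer corner.
- short_corner (a point): Short corner moulding: same section and wood (45 mm legs, 8 mm thick), 80 mm long, loose, V-up in the V-block, legs rising at 45 degrees to each side. Point: its outer corner (bottom of the V) at mid-length. Frame: y along its length, z up the middle of the V, x across, away from the robot. Its inner corner, where the other's outer corner comes to rest, is 11.3 mm above this point.
- vblock_groove (a point): Pale wooden V-block screwed to the bench: 60 mm long (y), 84 mm wide (x), 56 mm high, a right-angled groove 26 mm deep along its top. Point: bottom of the groove at mid-length, 30 mm above the bench. Frame: y along the groove, z up, x across, away from the robot. The short moulding sticks out about 10 mm past each end.
- bowl: White ceramic bowl, 104 mm across, 50 mm high, upright on the bench between the work and the robot. Origin under its centre. Leave alone.
- speaker: Black box speaker, 60 x 85 mm, 105 mm high, beyond the work. Origin under its centre. Leave alone.
- brush_box: Square open wooden box of brushes, 100 x 100 mm, 125 mm high, brushes up to about 260 mm high; at the far left. Origin under its centre. Leave alone.
- sanding_block: Cork sanding block 65 x 110 mm, 31 mm high, at the right. Origin under its centre. Leave alone.

How it is judged:
By the outcome, as a careful person would: the job done as asked, in the order asked, and still so for the second after the job is handed in, with the robot touching nothing.
It also fails if it takes over 38 s, if anything falls off the work surface, if the arm or the gripper's body presses on something with over 40 N, if the wrist force passes 120 N, or if a joint passes its speed limit or range.

ROBOT

A 6-joint arm with a two-finger parallel gripper is mounted at the origin on the work surface. World frame = base frame: x ahead of the robot, y to its left, z up, the work surface at z = 0. Lengths are in m, angles in rad, forces in N, time in s.
With the tool pointing down it reaches from about 0.375 to 0.9 m from the base axis. Payload 3.1 kg.
Tool frame: the origin (TCP) lies at the centre of the arm's flange, where the gripper is bolted on; the fingertips stand 182 mm ahead of it and the grasp point (between the pads) lies 164 mm ahead of it; z points along the fingers, y is the line along which they close (so a half turn about z gives the same grasp; the last joint's range is limited). The gripper opens to 87 mm and grips with 3 to 60 N. Pads are 19 mm wide; open, the fingers measure 117 mm over their backs; the gripper's body (75 mm by 190 mm) begins 51 mm behind the grasp point.
Start: joints at [1.081, 0.527, 1.433, -0, 1.181, -0.178], TCP at [0.192, 0.595, 0.405] pointing down, gripper open.
Joint ranges: [-3.08, 3.08], [-0.75, 2.2], [0.22, 2.44], [-1.43, 4.57], [0, 2.65], [-2.85, 2.85]. Speed limits (rad/s): [2.79, 2.79, 3.14, 3.14, 3.14, 3.14].

INTERFACE

Orientations are given as a unit quaternion [x, y, z, w].
In Python, from rig import * gives the robot as it stands.
- The arm moves only by the tool move_arm, never from a script. Its argument "commands" is a list that holds one entry, the list of rows, each a list of 6 numbers: the shift along the tool's x, y, z in units of 40 mm (1.0 is 40 mm), then the turn, a rotation vector about the tool's x, y, z in rad. A call has 1 to 12 rows; each row is the pose to reach, as a shift and turn from the pose commanded when the call began, along the tool's axes at that moment; what a row does not reach only later rows make up. A row lasts 1/8 s, in which the tool goes at most 62.5 mm and 10.7 degrees, less where a joint would pass 70% of its speed; a pose out of reach is approached as far as the arm can. A call with a gripper value outside its range is refused whole. "claw" is the closure, from -1 (fully open) to 1 (shut), so that 0 is half open, set as the call begins (left out, the last holds). The fingers move at their own pace and stop on an object; "squeeze" is the grip in N (left out, the last holds). Time passes only in rows, so rows that repeat a pose let the fingers close. It gives the time, the measured TCP pose, the force, the opening and the grip force at its end, in the units of the state.
- get_obs(): the state, without advancing time (a new reading comes with each control period).
- camera(name): name is "scene" or "top" or "wrist"; returns a dict with "pixels" (384x512x3 uint8, blue, green, red), "range_z" (384x512 float32, m along the optical axis (not along the pixel's ray), 0 where there is no reading), "camera_matrix" (3x3 intrinsics, pixels), "extrinsics" (4x4, takes a point from world to camera coordinates). Camera axes: x right, y up, looking along -z (the intrinsics and any distortion apply to the point x, -y, -z); pixel columns grow to the right and rows downward; lengths in m; the calibration is good to about 2 mm. The wrist camera is an equidistant fisheye: a pixel r from the principal point sees the ray r / f radians off the axis. A picture is of the moment at which its call begins.
- hand_in(): hands the job in; it is judged then, once.
The state is a dict: "time": time; "q": joint angles; "joint_velocities": joint speeds; "joint_torque": joint torques, N m; "position": TCP position; "tool_rot": TCP orientation; "ft_force": force on the tool from outside, world axes, zero at the start; "moment": the same for the moment, N m; "grip_width": finger opening in m; "grip_force": force on a finger pad.
Only numpy, scipy, OpenCV 4.12 (cv2) and the standard library are available. Lean on these libraries where they do the work, as an engineer would, in place of code of your own. Each camera call takes 0.05 s, during which the arm holds its last target. There are 200 camera calls.

## Working session

There is one attempt and no reset: what is moved stays moved. The work goes in short steps, Python scripts to look and compute and a tool call to move; the robot and the scene stay as the last step left them, time stands still between calls to the robot, and variables do not carry over. Pictures are saved under pics/ and viewed, at most 10 in all, crops included, and the job is handed in when it is done.

Besides the shell and the picture viewer there is one more tool, called after ">>>" as name(argument=value, ...), one argument or row to a line, values as JSON. move_arm: Moves the arm, as the interface text tells. Its arguments: {"type":"object","properties":{"commands":{"type":"array","items":{"type":"array","items":{"type":"array","items":{"type":"number"}}}},"claw":{"type":"number"},"squeeze":{"type":"number"}},"required":["commands"]}

```bash
mkdir -p pics; ls
cat > h.py <<'E'
from rig import *
import numpy as np, cv2
from scipy.spatial.transform import Rotation as R
def cloud(c):
    K=c["camera_matrix"];E=c["extrinsics"];d=c["range_z"]
    v,u=np.mgrid[:384,:512]
    p=np.stack([(u-K[0,2])/K[0,0]*d,-(v-K[1,2])/K[1,1]*d,-d],-1)
    w=(p-E[:3,3])@E[:3,:3]
    w[d==0]=np.nan
    return w
def toolmove(dw):
    o=get_obs(); return R.from_quat(o["tool_rot"]).inv().apply(dw)/0.04
E
python3 - <<'E'
from h import *
for n in("top","scene"):
    c=camera(n); cv2.imwrite(f"pics/{n}0.png",c["pixels"]); np.savez(f"{n}0.npz",**c)
    print(n,c["camera_matrix"].tolist(),c["extrinsics"].round(3).tolist(),(c["range_z"]==0).mean())
print(get_obs())
E
```

```text
pics
top [[422.467454643655, 0.0, 256.05736064696845], [0.0, 422.467454643655, 191.49985930551216], [0.0, 0.0, 1.0]] [[0.024, -1.0, 0.013, -0.018], [0.997, 0.025, 0.076, -0.616], [-0.077, 0.011, 0.997, -1.361], [0.0, 0.0, 0.0, 1.0]] 0.004277547200520833
scene [[476.9325081380731, 0.0, 250.47091083659552], [0.0, 476.9325081380731, 184.76205932626283], [0.0, 0.0, 1.0]] [[0.86, 0.51, 0.009, -0.53], [-0.321, 0.529, 0.785, 0.144], [0.396, -0.678, 0.619, -1.934], [0.0, 0.0, 0.0, 1.0]] 0.003875732421875
{'time': 0.1, 'q': array([ 1.08049039e+00,  5.28377561e-01,  1.43375647e+00,  1.63949670e-05,
        1.18138876e+00, -1.78512407e-01]), 'joint_velocities': array([ 0.00035313, -0.00235433, -0.00510355,  0.00110695,  0.0005158 ,
        0.00060937]), 'joint_torque': array([ 6.77353328e-04, -4.40987206e+01, -1.77149981e+01,  6.35315641e-02,
        5.33780828e-02, -4.22223263e-05]), 'position': array([0.19156278, 0.59460376, 0.40387209]), 'tool_rot': array([ 1.55269058e-01,  9.87871747e-01, -9.09117658e-04, -3.23906281e-04]), 'ft_force': array([ 0.89596004,  0.32019147, -0.27552765]), 'moment': array([-0.01521389,  0.02877754, -0.01598317]), 'grip_force': 0.0, 'grip_width': 0.08683406623450558}
```

View pics/top0.png

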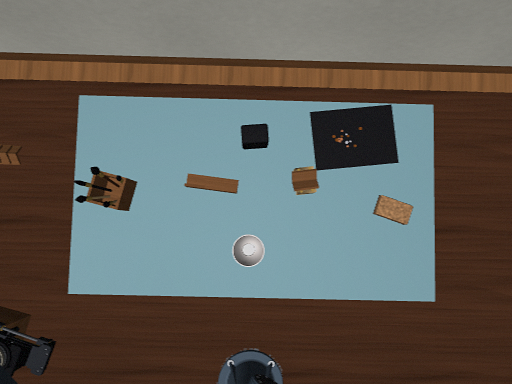

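View pics/scene0.png

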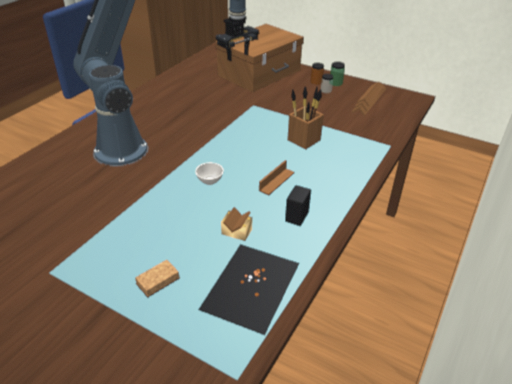

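The top view shows the long moulding at about (212,184), the V-block with the short one at (305,180), the bowl at (249,251) and the speaker at (255,136). The scene view shows the long moulding at (276,178) with its upright leg on the robot side, and the V-block at (237,225).

Run:
```python
from h import *
for n,(a,b,c_,d) in dict(top=(180,165,245,200),scene=(255,155,300,200)).items():
    c=dict(np.load(n+"0.npz")); w=cloud(c); 
    hsv=cv2.cvtColor(c["pixels"],cv2.COLOR_BGR2HSV)
    brown=(hsv[...,0]<25)&(hsv[...,1]>70)
    m=np.zeros_like(brown); m[b:d,a:c_]=1; m&=brown; P=w[m]; 
    print(n,len(P),np.nanpercentile(P,[1,10,50,90,99],axis=0).round(4).tolist())
    hi=P[P[:,2]>.038]; lo=P[P[:,2]<.015]
    for Q in(hi,lo):
        if len(Q)>10:
            vx,vy,x0,y0=cv2.fitLine(Q[:,:2].astype(np.float32),cv2.DIST_HUBER,0,.01,.01).ravel()
            print(' line yaw',np.degrees(np.arctan2(-vx,vy) if vy>0 else np.arctan2(vx,-vy)).round(2),Q.mean(0).round(4),len(Q), Q[:,1].min(),Q[:,1].max())
    cnt,_=cv2.findContours(m.astype(np.uint8),0,2); print(cv2.minAreaRect(max(cnt,key=cv2.contourArea)))
    print('mat z',np.nanmedian(w[...,2][150:160,200:215]))
    if n=="top":
        for nm,(a,b,c_,d) in dict(block=(285,160,325,200),bowl=(225,230,270,272),spk=(235,118,275,155)).items():
            Q=w[b:d,a:c_].reshape(-1,3);Q=Q[Q[:,2]>.02];print(nm,np.percentile(Q,[2,50,98],axis=0).round(3).tolist())
```

```text
top 674 [[0.6137, 0.0612, 0.0018], [0.6215, 0.0767, 0.0052], [0.642, 0.1429, 0.0094], [0.6607, 0.2093, 0.0456], [0.6686, 0.2257, 0.0496]]
 line yaw -6.04 [0.6235 0.1433 0.0454] 133 0.06109371817848818 0.22639273165724433
 line yaw -6.17 [0.6472 0.143  0.0082] 505 0.05989439297015753 0.22734145698513347
((211.2052459716797, 182.96070861816406), (51.6760139465332, 13.348535537719727), 7.594643592834473)
mat z 0.0012474018928730723
block [[0.615, -0.197, 0.037], [0.656, -0.159, 0.056], [0.697, -0.12, 0.069]]
bowl [[0.38, -0.03, 0.021], [0.421, 0.017, 0.039], [0.474, 0.065, 0.052]]
spk [[0.76, -0.036, 0.031], [0.784, 0.005, 0.104], [0.82, 0.045, 0.11]]
scene 518 [[0.6191, 0.0577, 0.0023], [0.6229, 0.0705, 0.0053], [0.6358, 0.1352, 0.0099], [0.66, 0.2032, 0.0394], [0.6708, 0.2216, 0.0468]]
 line yaw -6.18 [0.6278 0.1339 0.043 ] 62 0.05787729956499737 0.22148586650861854
 line yaw -6.15 [0.6456 0.1358 0.0078] 327 0.052250058914480445 0.22352802232682678
((274.9590148925781, 178.45083618164062), (15.492464065551758, 37.77088165283203), 50.19443130493164)
mat z 7.834081262544533e-05
```

```bash
cat >> h.py <<'E'
def tgt(pos,yaw,tilt):  # tool y at angle yaw(deg) from world x, tilted by tilt deg (fingers forward)
    Rt=R.from_euler('z',yaw,degrees=True)*R.from_euler('y',-tilt,degrees=True)*R.from_matrix(np.array([[0,1,0],[1,0,0],[0,0,-1.]]))
    o=get_obs();R0=R.from_quat(o["tool_rot"])
    sh=R0.inv().apply(np.array(pos)-o["position"])/.04; rv=(R0.inv()*Rt).as_rotvec()
    print("shift",sh.round(3),"turn",rv.round(4)); return sh,rv
E
python3 -c "
from h import *
tgt([.63,.14,.40],-6.1,0)"
```

```text
shift [-13.919  -7.454   0.106] turn [-1.8000e-03  1.0000e-03  1.3655e+00]
```

>>> move_arm(
  commands=[
    [[-1.4, -0.75, 0, 0, 0, 0.14], [-2.8, -1.5, 0, 0, 0, 0.28], [-4.2, -2.25, 0, 0, 0, 0.42], [-5.6, -3.0, 0, 0, 0, 0.56], [-7.0, -3.75, 0, 0, 0, 0.7], [-8.4, -4.5, 0, 0, 0, 0.84], [-9.8, -5.25, 0, 0, 0, 0.98], [-11.2, -6.0, 0, 0, 0, 1.12], [-12.6, -6.75, 0, 0, 0, 1.26], [-13.5, -7.2, 0.05, 0, 0, 1.33], [-13.92, -7.45, 0.1, -0.002, 0.001, 1.365], [-13.92, -7.45, 0.1, -0.002, 0.001, 1.365]],
  ],
  claw=-1,
)

```text
time: 1.6
position: [0.6303, 0.1397, 0.3998]
tool_rot: [0.744, 0.668, 0.0, -0.001]
ft_force: [-0.1, 0.6, -0.8]
grip_width: 0.087
grip_force: 0.0
```

Run:
```python
from h import *
o=get_obs();print(o["time"],o["position"],o["tool_rot"],o["q"].round(3))
c=camera("wrist"); np.savez("w1.npz",**c); cv2.imwrite("pics/w1.png",c["pixels"])
print(c["camera_matrix"].tolist(),c["extrinsics"].round(3).tolist(),(c["range_z"]==0).mean())
```

```text
1.6 [0.63029778 0.13969295 0.39982859] [ 7.44028384e-01  6.68146919e-01  3.29573146e-04 -1.16146849e-03] [0.045 0.561 1.383 0.002 1.199 0.151]
[[297.3186396354542, 0.0, 255.7251387885969], [0.0, 297.3186396354542, 189.29512415511195], [0.0, 0.0, 1.0]] [[0.994, -0.106, -0.001, -0.612], [0.101, 0.949, -0.298, -0.162], [0.032, 0.297, 0.954, -0.45], [0.0, 0.0, 0.0, 1.0]] 0.0038859049479166665
```

View pics/w1.png

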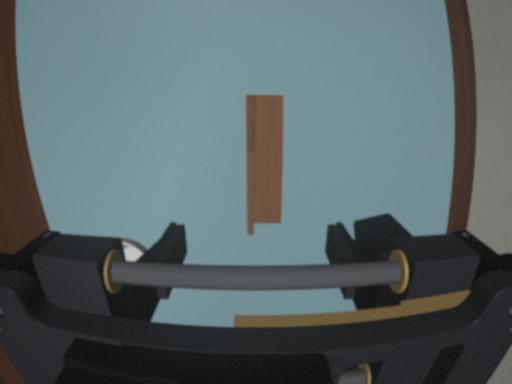

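The wrist view shows the long moulding from (265,95) to (250,234), its upright leg being the dark strip at column 251; the fingers are at columns 170 and 340.

```bash
cat >> h.py <<'E'
def fcloud(c):
    K=c["camera_matrix"];E=c["extrinsics"];d=c["range_z"]
    v,u=np.mgrid[:384,:512].astype(float); a=(u-K[0,2])/K[0,0]; b=(v-K[1,2])/K[1,1]
    r=np.hypot(a,b)+1e-9; t=np.tan(np.minimum(r,1.5))/r
    p=np.stack([a*t*d,-b*t*d,-d],-1)
    w=(p-E[:3,3])@E[:3,:3]; w[d==0]=np.nan
    return w
def line(Q):
    vx,vy,x0,y0=cv2.fitLine(Q[:,:2].astype(np.float32),cv2.DIST_HUBER,0,.01,.01).ravel()
    if vy<0: vx,vy=-vx,-vy
    return np.degrees(np.arctan2(-vx,vy)),np.array([x0,y0])
E
python3 - <<'E'
from h import *
c=dict(np.load("w1.npz")); w=fcloud(c); E=c["extrinsics"]; print("cam",-E[:3,:3].T@E[:3,3])
hsv=cv2.cvtColor(c["pixels"],cv2.COLOR_BGR2HSV)
m=(hsv[...,0]<25)&(hsv[...,1]>70); z=np.zeros_like(m); z[85:240,235:300]=1; m&=z
P=w[m]; print(len(P),np.percentile(P,[1,50,99],axis=0).round(4).tolist(),np.nanmedian(w[20:60,150:300,2]))
hi=P[(P[:,2]>.035)]; lo=P[P[:,2]<.016]
for Q in(hi,lo):
    yaw,_=line(Q); print(yaw,np.median(Q,0).round(4),len(Q))
    q=Q.copy(); q[:,:2]=(R.from_euler('z',6.1,degrees=True).apply(Q))[:,:2]
    print(np.percentile(q,[.5,2,50,98,99.5],axis=0).round(4).tolist())
E
```

```text
cam [0.6393323  0.22262934 0.38051152]
4283 [[nan, nan, nan], [nan, nan, nan], [nan, nan, nan]] 0.0013481847752900573
-6.344703 [0.6247 0.152  0.0456] 710
[[0.6018, 0.1287, 0.0438], [0.602, 0.132, 0.0441], [0.6051, 0.2176, 0.0456], [0.6076, 0.2907, 0.0471], [0.6076, 0.293, 0.0475]]
-5.837439 [0.6451 0.1487 0.0086] 3531
[[0.6083, 0.1279, 0.0065], [0.6083, 0.131, 0.0069], [0.6258, 0.2163, 0.0086], [0.6433, 0.2909, 0.0103], [0.6438, 0.2934, 0.011]]
```

```bash
python3 -c "
from h import *
tgt([.65,-.16,.36],0,0)"
```

```text
shift [-7.427  1.306  0.982] turn [-0.0017 -0.0024 -0.1057]
```

>>> move_arm(
  commands=[
    [[-1.4, 0.25, 0.2, 0, 0, 0], [-2.8, 0.5, 0.4, 0, 0, -0.05], [-4.2, 0.75, 0.6, 0, 0, -0.1], [-5.6, 1.0, 0.8, 0, 0, -0.1057], [-7.0, 1.25, 0.95, 0, 0, -0.1057], [-7.43, 1.3, 0.98, 0, 0, -0.1057], [-7.43, 1.3, 0.98, 0, 0, -0.1057]],
  ],
)

```text
time: 2.52
position: [0.6501, -0.1597, 0.361]
tool_rot: [0.707, 0.707, 0.001, -0.001]
ft_force: [-0.6, 0.9, 0.4]
grip_width: 0.0869
grip_force: 0.0
```

Run:
```python
from h import *
o=get_obs();print(o["time"],o["position"],o["tool_rot"],o["q"].round(3))
c=camera("wrist"); np.savez("w2.npz",**c); cv2.imwrite("pics/w2.png",c["pixels"])
```

```text
2.525 [ 0.65010983 -0.15965314  0.3609779 ] [ 0.70717318  0.70703872  0.00112155 -0.0010425 ] [-0.408  0.635  1.354  0.003  1.153 -0.409]
```

View pics/w2.png

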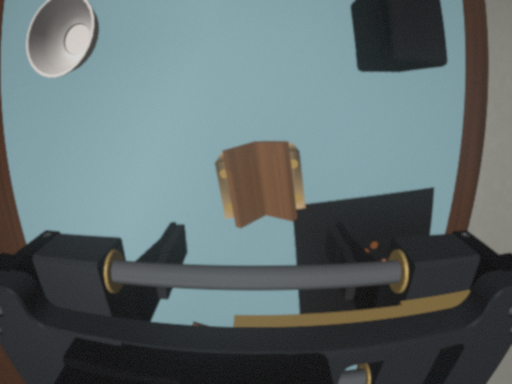

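The wrist view shows the short moulding in the block, cols 222–300, rows 141–227, with its valley running from (257,143) to (266,214).

Run:
```python
from h import *
c=dict(np.load("w2.npz")); w=fcloud(c)
hsv=cv2.cvtColor(c["pixels"],cv2.COLOR_BGR2HSV)
for p in((180,240),(180,285),(160,298),(200,226)): print(p,hsv[p],w[p].round(4))
m=(hsv[...,0]<25)&(hsv[...,1]>90)&(hsv[...,2]<165); z=np.zeros_like(m); z[138:230,215:308]=1; m&=z
m&=~np.isnan(w[...,2])
# valley ridge in px: (257,143)->(266,214)
v,u=np.mgrid[:384,:512]; vc=257+(v-143)*9/71
er=cv2.erode(m.astype(np.uint8),np.ones((3,3)))>0
pl=[]
for s in(er&(u<vc-5)&(v>150)&(v<212),er&(u>vc+5)&(v>150)&(v<212)):
    Q=w[s]; Q=Q[Q[:,2]>.038]
    for _ in range(4):
        C=Q.mean(0);n=np.linalg.svd(Q-C,full_matrices=False)[2][2]; n*=np.sign(n[2]); r=(Q-C)@n; Q=Q[abs(r)<2.0*r.std()+.0005]
    print("plane n",n.round(4),"C",C.round(4),len(Q),r.std()); pl.append((n,C))
(n1,c1),(n2,c2)=pl; d=np.cross(n1,n2); d/=np.linalg.norm(d); d*=np.sign(d[1])
P=w[m];P=P[P[:,2]>.038]; 
yaw=np.degrees(np.arctan2(-d[0],d[1])); print("dir",d.round(4),"yaw",yaw,"angle",np.degrees(np.arccos(n1@n2)))
ex=np.array([np.cos(np.radians(yaw)),np.sin(np.radians(yaw)),0]); ey=np.array([-ex[1],ex[0],0])
print("ey ext",np.percentile(P@ey,[.3,1,50,99,99.7]).round(4),"ex ext",np.percentile(P@ex,[.3,1,50,99,99.7]).round(4),"zmax",np.percentile(P[:,2],99))
ym=(np.percentile(P@ey,.5)+np.percentile(P@ey,99.5))/2
p=np.linalg.solve(np.array([n1,n2,ey]),[n1@c1,n2@c2,ym]); print("inner corner mid",p.round(4))
```

```text
(180, 240) [ 13 108 102] [ 0.6351 -0.1541  0.061 ]
(180, 285) [ 12 109 119] [ 0.6788 -0.1528  0.0654]
(160, 298) [19 66 96] [ 0.6921 -0.1348  0.0567]
(200, 226) [ 18  84 146] [ 0.6204 -0.176   0.0581]
plane n [0.6946 0.1026 0.712 ] C [ 0.6388 -0.1563  0.0575] 1538 0.0006070971794873363
plane n [-0.6813 -0.0998  0.7252] C [ 0.6725 -0.1559  0.0594] 1299 0.000724600775504645
dir [-1.455e-01  9.894e-01 -6.000e-04] yaw 8.365312704762006 angle 88.11454641337247
ey ext [-0.2905 -0.2897 -0.2498 -0.2143 -0.2135] ex ext [0.5875 0.5906 0.6253 0.6596 0.663 ] zmax 0.06836836409736381
inner corner mid [ 0.6547 -0.1584  0.0423]
```

```bash
python3 -c "
from h import *
tgt([.6297,.208,.30],-6.1,0)"
```

```text
shift [ 9.16  -0.503  1.559] turn [-1.000e-04 -3.400e-03  1.075e-01]
```

>>> move_arm(
  commands=[
    [[1.4, -0.1, 0, 0, 0, 0.05], [2.8, -0.15, 0.2, 0, -0.003, 0.1], [4.2, -0.2, 0.4, 0, -0.003, 0.1075], [5.6, -0.3, 0.7, 0, -0.003, 0.1075], [7.0, -0.4, 1.0, 0, -0.003, 0.1075], [8.4, -0.48, 1.3, 0, -0.003, 0.1075], [9.16, -0.5, 1.56, 0, -0.003, 0.1075], [9.16, -0.5, 1.56, 0, -0.003, 0.1075]],
  ],
)

```text
time: 3.58
position: [0.6281, 0.2112, 0.2987]
tool_rot: [0.742, 0.671, -0.001, -0.0]
ft_force: [-0.1, -0.3, -0.9]
grip_width: 0.087
grip_force: 0.0
```

```bash
python3 -c "
from h import *
o=get_obs();print(o['time'],o['position'])
tgt([.6297,.208,.195],-6.1,0)"
```

```text
3.575 [0.62813157 0.211218   0.29870483]
shift [-0.074  0.051  2.593] turn [-0.0016  0.0008  0.0063]
```

>>> move_arm(
  commands=[
    [[0, 0, 0.6, 0, 0, 0], [0, 0, 1.2, 0, 0, 0], [0, 0, 1.7, 0, 0, 0], [0, 0, 1.7, 0, 0, 0]],
  ],
)

```text
time: 4.08
position: [0.6298, 0.2058, 0.2298]
tool_rot: [0.744, 0.668, -0.002, -0.0]
ft_force: [0.8, 0.5, -0.1]
grip_width: 0.087
grip_force: 0.0
```

```bash
python3 -c "
from h import *
o=get_obs();print(o['time'],o['position'])
tgt([.6297,.208,.195],-6.1,0)"
```

```text
4.075 [0.62979456 0.20584512 0.2298252 ]
shift [ 0.055 -0.006  0.871] turn [-0.0027  0.0021 -0.0011]
```

>>> move_arm(
  commands=[
    [[0.03, 0, 0.4, 0, 0, 0], [0.03, 0, 0.87, 0, 0, 0], [0.03, 0, 0.87, 0, 0, 0]],
  ],
)

```text
time: 4.45
position: [0.63, 0.2068, 0.1943]
tool_rot: [0.744, 0.668, -0.002, -0.0]
ft_force: [0.3, 0.1, -0.2]
grip_width: 0.0867
grip_force: 0.0
```

>>> move_arm(
  commands=[
    [[0, 0, 0, 0, 0, 0], [0, 0, 0, 0, 0, 0], [0, 0, 0, 0, 0, 0], [0, 0, 0, 0, 0, 0], [0, 0, 0, 0, 0, 0], [0, 0, 0, 0, 0, 0]],
  ],
  claw=1,
  squeeze=30,
)

```text
time: 5.2
position: [0.6309, 0.207, 0.1965]
tool_rot: [0.744, 0.668, -0.0, 0.001]
ft_force: [0.6, -0.4, 0.6]
grip_width: 0.0352
grip_force: 0.0
```

>>> move_arm(
  commands=[
    [[0, 0, 0, 0, 0, 0], [0, 0, 0, 0, 0, 0], [0, 0, 0, 0, 0, 0], [0, 0, 0, 0, 0, 0], [0, 0, 0, 0, 0, 0], [0, 0, 0, 0, 0, 0]],
  ],
)

```text
time: 5.95
position: [0.6309, 0.207, 0.1964]
tool_rot: [0.744, 0.668, -0.0, 0.001]
ft_force: [-1.0, 0.1, -0.3]
grip_width: 0.0077
grip_force: 30.0
```

```bash
python3 -c "
from h import *
o=get_obs();print(o)
tgt([.60,.15,.34],-6.1,0)"
```

```text
{'time': 5.95, 'q': array([ 0.14937522,  0.84197551,  1.45826072, -0.00175737,  0.84082279,
        0.25835168]), 'joint_velocities': array([ 0.00051141, -0.00069924,  0.0008534 ,  0.0008768 ,  0.00093358,
        0.00168751]), 'joint_torque': array([-1.08835367e-01, -5.10341334e+01, -1.21359649e+01,  3.22302303e-02,
       -5.65641664e-02,  6.34710537e-03]), 'position': array([0.630894  , 0.20703392, 0.19642421]), 'tool_rot': array([ 7.44175939e-01,  6.67983287e-01, -1.36806587e-04,  6.93852939e-04]), 'ft_force': array([-1.01196435,  0.07526415, -0.32391889]), 'moment': array([-0.03714594,  0.11833229,  0.00835761]), 'grip_force': 29.999890322797, 'grip_width': 0.007688347388402518}
shift [-1.505 -0.611 -3.588] turn [ 0.0008  0.0011 -0.0013]
```

```bash
cat >> h.py <<'E'
V=np.array([-.0622,-.004,.1964])
def place(h,goal=(.6547,-.1584,.0418),yaw=8.37,tilt=45,V=V):
    Rt=R.from_euler('z',yaw,degrees=True)*R.from_euler('y',-tilt,degrees=True)*R.from_matrix(np.array([[0,1,0],[1,0,0],[0,0,-1.]]))
    p=np.array(goal)+[0,0,h]-Rt.apply(V); print("TCP",p.round(4)); return tgt(p,yaw,tilt)
E
python3 -c "
from h import *
place(.10)"
```

```text
TCP [ 0.511  -0.1167  0.2835]
shift [-8.37  -2.106 -2.169] turn [-0.7804  0.1009 -0.2402]
```

>>> move_arm(
  commands=[
    [[0, 0, -0.3, 0, 0, 0], [0, 0, -0.8, 0, 0, 0], [0, 0, -1.4, 0, 0, 0], [0, 0, -2.1, 0, 0, 0], [0, 0, -2.8, 0, 0, 0], [0, 0, -3.2, 0, 0, 0], [0, 0, -3.2, 0, 0, 0]],
  ],
  squeeze=45,
)

```text
time: 6.82
position: [0.6312, 0.2073, 0.3267]
tool_rot: [0.744, 0.668, 0.002, 0.002]
ft_force: [0.7, 0.7, -1.2]
grip_width: 0.0075
grip_force: 45.0
```

Run:
```python
from h import *
o=get_obs();print(o["time"],o["position"],o["tool_rot"],o["q"],o["grip_width"],o["grip_force"])
place(.10)
c=camera("wrist"); np.savez("w3.npz",**c); cv2.imwrite("pics/w3.png",c["pixels"])
```

```text
6.825 [0.63117636 0.20729145 0.32670329] [0.74416343 0.66799292 0.00165821 0.00186971] [ 0.14969837  0.6669342   1.39805804 -0.00148244  1.07177515  0.25817854] 0.007477912096524206 44.99992095865309
TCP [ 0.511  -0.1167  0.2835]
shift [-8.375 -2.12   1.07 ] turn [-0.7761  0.1003 -0.2403]
```

View pics/w3.png

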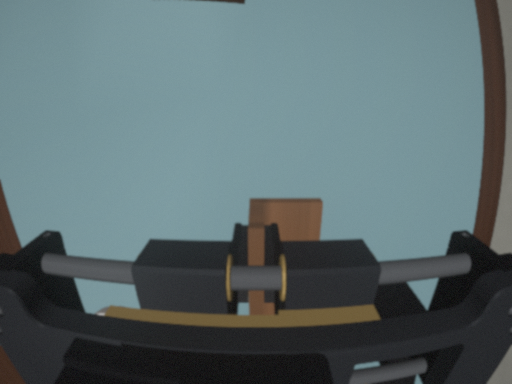

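The moulding is held upright in the fingers (lying leg at cols 250–320, row 200).

>>> move_arm(
  commands=[
    [[-0.9, -0.25, 0, -0.05, 0.01, -0.02], [-1.9, -0.5, 0, -0.14, 0.02, -0.05], [-3.0, -0.8, 0.1, -0.25, 0.03, -0.08], [-4.1, -1.1, 0.3, -0.36, 0.05, -0.11], [-5.2, -1.4, 0.5, -0.47, 0.06, -0.14], [-6.3, -1.65, 0.7, -0.58, 0.075, -0.18], [-7.3, -1.9, 0.85, -0.68, 0.09, -0.21], [-8.1, -2.07, 1.0, -0.75, 0.097, -0.23], [-8.37, -2.12, 1.07, -0.776, 0.1, -0.24], [-8.37, -2.12, 1.07, -0.776, 0.1, -0.24], [-8.37, -2.12, 1.07, -0.776, 0.1, -0.24]],
  ],
)

```text
time: 8.25
position: [0.5168, -0.0958, 0.2826]
tool_rot: [0.61, 0.705, 0.286, 0.224]
ft_force: [0.7, 0.8, -1.2]
grip_width: 0.0073
grip_force: 45.0
```

Run:
```python
from h import *
o=get_obs();print(o["time"],o["position"],o["q"].round(3),o["grip_width"],o["grip_force"])
place(.10)
for n in("scene","top"):
    c=camera(n); np.savez(n+"4.npz",**c)
    if n=="scene": cv2.imwrite("pics/s4.png",cv2.resize(c["pixels"][120:300,130:370],None,fx=3,fy=3,interpolation=cv2.INTER_CUBIC))
```

```text
8.25 [ 0.51682487 -0.09578598  0.28257543] [-0.501  0.581  1.998  1.68   0.451 -2.194] 0.007327640108351596 45.002004615962505
TCP [ 0.511  -0.1167  0.2835]
shift [-0.492 -0.139 -0.181] turn [-0.0429 -0.0315 -0.0146]
```

View pics/s4.png

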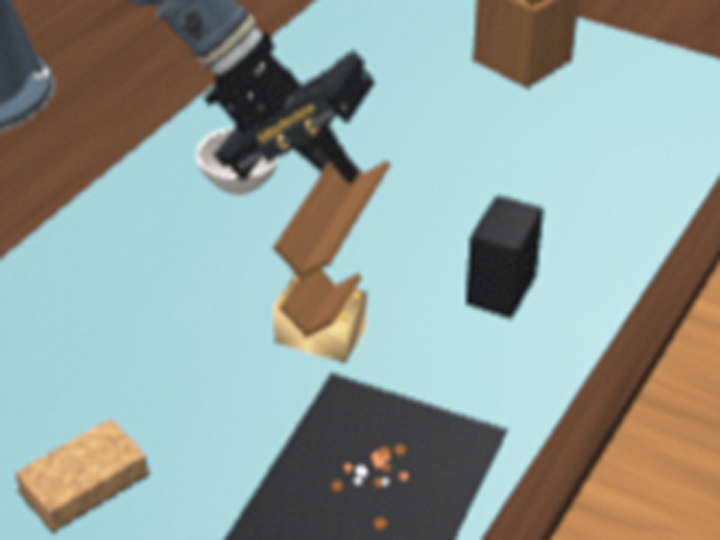

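The long moulding is V-up above the block (crop: long from (300,250) to (370,170), short at (315,305)); the gripper clears the bowl.

>>> move_arm(
  commands=[
    [[0, 0, 0, 0, 0, 0], [0, 0, 0, 0, 0, 0]],
  ],
)

```text
time: 8.6
position: [0.5175, -0.095, 0.2836]
tool_rot: [0.61, 0.705, 0.286, 0.224]
ft_force: [-0.8, 1.1, -0.9]
grip_width: 0.0075
grip_force: 45.0
```

Run:
```python
from h import *
o=get_obs();print(o["time"],o["position"],o["q"].round(3),np.abs(o["joint_velocities"]).max())
place(.10)
```

```text
8.6 [ 0.51754382 -0.09495093  0.28358643] [-0.499  0.58   1.996  1.673  0.449 -2.183] 0.009974519499503794
TCP [ 0.511  -0.1167  0.2835]
shift [-0.51  -0.171 -0.177] turn [-0.0433 -0.0322 -0.015 ]
```

>>> move_arm(
  commands=[
    [[-0.15, -0.05, -0.05, -0.013, -0.01, -0.005], [-0.3, -0.1, -0.1, -0.026, -0.02, -0.01], [-0.45, -0.15, -0.16, -0.038, -0.029, -0.013], [-0.51, -0.17, -0.18, -0.043, -0.032, -0.015], [-0.51, -0.17, -0.18, -0.043, -0.032, -0.015], [-0.51, -0.17, -0.18, -0.043, -0.032, -0.015]],
  ],
)

```text
time: 9.35
position: [0.511, -0.117, 0.2839]
tool_rot: [0.604, 0.699, 0.29, 0.251]
ft_force: [0.4, -0.3, -0.8]
grip_width: 0.0078
grip_force: 45.0
```

Run:
```python
from h import *
o=get_obs();print(o["time"],o["position"],o["q"].round(3),np.abs(o["joint_velocities"]).max())
Ro=R.from_quat(o["tool_rot"]); cor=o["position"]+Ro.apply(V)
ax=Ro.apply([1,0,0]); lx=Ro.apply([0,1,0]); lz=Ro.apply([0,0,-1])
print("pred corner",cor.round(4),"axis",ax.round(4),"yaw",np.degrees(np.arctan2(-ax[0],ax[1])))
place(.10)
# measure the held moulding in the wide views: inner faces as planes
for n in("scene","top"):
    c=camera(n); np.savez(n+"5.npz",**c); w=cloud(c)
    hsv=cv2.cvtColor(c["pixels"],cv2.COLOR_BGR2HSV); m=(hsv[...,0]<25)&(hsv[...,1]>70)&~np.isnan(w[...,2])
    L=(w-cor)@np.stack([ax,lx,lz],1)   # along, lying leg, upright leg
    box=m&(abs(L[...,0])<.1)&(L[...,1]>-.012)&(L[...,1]<.055)&(L[...,2]>-.012)&(L[...,2]<.055)
    print(n,box.sum(),"along",np.percentile(L[box][:,0],[.5,99.5]).round(4))
    for k,o_ in((1,2),(2,1)):
        s=box&(abs(L[...,k]-.008)<.006)&(L[...,o_]>.014)&(L[...,o_]<.042)&(L[...,0]<.035)
        Q=L[s]
        if len(Q)>15:
            A=np.c_[Q[:,0],Q[:,o_]-.025,np.ones(len(Q))]; r=np.linalg.lstsq(A,Q[:,k],rcond=None)[0]
            print(" face",k,len(Q),"slope along(deg)",np.degrees(r[0]).round(2),"slope across",np.degrees(r[1]).round(2),"offset",r[2].round(4))
```

```text
9.35 [ 0.5110346  -0.11704975  0.28390778] [-0.549  0.583  2.012  1.783  0.481 -2.341] 0.0019810130036120466
pred corner [ 0.6547 -0.1589  0.1423] axis [-1.450e-01  9.894e-01 -5.000e-04] yaw 8.338356734097514
TCP [ 0.511  -0.1167  0.2835]
shift [ 0.009 -0.006  0.008] turn [ 0.0005  0.0007 -0.    ]
scene 644 along [-0.0874  0.0748]
 face 1 258 slope along(deg) -0.07 slope across -1.47 offset 0.0088
 face 2 91 slope along(deg) 0.3 slope across -0.06 offset 0.006
top 800 along [-0.0838  0.0829]
 face 1 175 slope along(deg) 0.28 slope across -0.43 offset 0.0088
 face 2 258 slope along(deg) 0.28 slope across -0.79 offset 0.0075
```

Run:
```python
from h import *
yaw=np.radians(8.37); ex=np.array([np.cos(yaw),np.sin(yaw),0]);ey=np.array([-ex[1],ex[0],0]);ez=np.array([0,0,1.])
a=(ex+ez)/2**.5;b=(-ex+ez)/2**.5
def meas(f,cor,zoff):
    c=dict(np.load(f)); w=cloud(c); hsv=cv2.cvtColor(c["pixels"],cv2.COLOR_BGR2HSV)
    m=(hsv[...,0]<25)&(hsv[...,1]>90)&(hsv[...,2]<175)&~np.isnan(w[...,2])
    L=(w-cor)@np.stack([ey,a,b],1); out=[]
    for k,o in((1,2),(2,1)):
        Q=L[m&(abs(L[...,k]-zoff)<.006)&(L[...,o]>zoff+.007)&(L[...,o]<zoff+.032)&(abs(L[...,0])<.032)]
        A=np.c_[Q[:,0],Q[:,o]-.025,np.ones(len(Q))]; r=np.linalg.lstsq(A,Q[:,k],rcond=None)[0]
        out.append((len(Q),np.degrees(r[:2]).round(2),(np.median(Q[:,k])-zoff).round(4)))
    B=L[m&(L[...,1]>-.012)&(L[...,2]>-.012)&(L[...,1]<.055)&(L[...,2]<.055)&(abs(L[...,0])<.1)]
    print(f,out,np.percentile(B[:,0],[.5,99.5]).round(4))
for n in("scene","top"):
    meas(n+"0.npz",np.array([.6547,-.1584,.0418]),0.)
    meas(n+"5.npz",np.array([.6547,-.1589,.1423]),.008)
```

```text
scene0.npz [(110, array([0.57, 0.78]), np.float64(0.0011)), (42, array([-0.47,  0.77]), np.float64(-0.0024))] [-0.0439  0.034 ]
scene5.npz [(112, array([ 0.32, -2.21]), np.float64(0.0003)), (37, array([0.39, 0.34]), np.float64(-0.0021))] [-0.0874  0.0718]
top0.npz [(98, array([0.3 , 1.26]), np.float64(0.0002)), (116, array([0.32, 0.44]), np.float64(-0.001))] [-0.0376  0.0389]
top5.npz [(67, array([-0.75, -0.41]), np.float64(0.0007)), (111, array([-0.02, -0.21]), np.float64(-0.0006))] [-0.0838  0.0828]
```

>>> move_arm(
  commands=[
    [[0.18, -0.18, 0.18, 0, 0, 0], [0.35, -0.36, 0.36, 0, 0, 0], [0.53, -0.53, 0.53, 0, 0, 0], [0.71, -0.71, 0.71, 0, 0, 0]],
  ],
)

```text
time: 9.95
position: [0.507, -0.0892, 0.2434]
tool_rot: [0.604, 0.699, 0.289, 0.251]
ft_force: [-0.2, -0.6, -0.9]
grip_width: 0.0078
grip_force: 45.0
```

Run:
```python
from h import *
o=get_obs();print(o["q"].round(3))
place(.03)
```

```text
[-0.497  0.67   2.058  2.079  0.505 -2.623]
TCP [ 0.511  -0.1167  0.2135]
shift [-0.695 -0.528  0.53 ] turn [ 0.0007  0.0016 -0.0004]
```

```bash
cat > kin.py <<'E'
import numpy as np
from scipy.optimize import least_squares
from scipy.spatial.transform import Rotation as R
D=[((1.0805,.5284,1.43376,0,1.18139,-.1785),(.19156,.5946,.40387)),
((.149375,.842,1.4583,-.00176,.8408,.25835),(.630894,.207034,.196424)),
((.1497,.66693,1.39806,-.00148,1.07178,.25818),(.631176,.207291,.326703)),
((.045,.561,1.383,.002,1.199,.151),(.6303,.1397,.39983)),
((-.408,.635,1.354,.003,1.153,-.409),(.65011,-.15965,.36098)),
((-.501,.581,1.998,1.68,.451,-2.194),(.51682,-.09579,.28258)),
((-.549,.583,2.012,1.783,.481,-2.341),(.51103,-.11705,.28391)),
((-.497,.67,2.058,2.079,.505,-2.623),(.507,-.0892,.2434))]
E=lambda a,t:R.from_euler(a,t)
def fk(q,p):
    x0,z0,L1,L2,e,d,d6=p
    b=E('z',q[0]); s=b*E('y',q[1]); f=s*E('y',q[2]); w=f*E('z',q[3])*E('y',q[4])
    pos=b.apply([x0,0,z0])+s.apply([0,0,L1])+f.apply([e,d,L2])+w.apply([0,0,d6])
    return pos,w*E('z',q[5])*C
C=E('z',0)
def fit():
    f=lambda p:np.concatenate([fk(q,p)[0]-x for q,x in D])
    r=least_squares(f,[0,.2,.4,.35,0,.11,.1]); return r.x,np.abs(r.fun).max()
E
python3 - <<'E'
import kin; from kin import *
p,err=fit(); print(p.round(4),err)
from h import get_obs,np
o=get_obs(); c=fk(o["q"],p)[1].inv()*R.from_quat(o["tool_rot"]); print("C",c.as_euler('xyz',degrees=True).round(2)); kin.C=c
lim=np.array([[-3.08,3.08],[-.75,2.2],[.22,2.44],[-1.43,4.57],[0,2.65],[-2.85,2.85]])
def ik(pos,yaw,tilt,q0,half=0):
    Rt=E('z',np.radians(yaw))*E('y',-np.radians(tilt))*R.from_matrix([[0,1,0],[1,0,0],[0,0,-1.]])*E('z',np.pi*half)
    f=lambda q:np.r_[fk(q,p)[0]-pos,.3*(Rt.inv()*fk(q,p)[1]).as_rotvec()]
    r=least_squares(f,np.clip(q0,lim[:,0]+.01,lim[:,1]-.01),bounds=(lim[:,0],lim[:,1])); return r.x,np.linalg.norm(r.fun)
q=o["q"]
print("+y end")
for z in(.2835,.2435,.2135,.1935,.1835,.18): 
    q,e=ik([.511,-.1167,z],8.37,45,q); print(z,q.round(3),round(e,5))
E
```

```text
[1.000e-04 2.743e-01 5.876e-01 3.917e-01 1.138e-01 1.110e-01 1.233e-01] 0.00017933742484210757
C [-0.  0. 90.]
+y end
0.2835 [-0.548  0.584  2.012  1.783  0.481 -2.342] 0.0
0.2435 [-0.548  0.673  2.029  1.971  0.514 -2.555] 0.0
0.2135 [-0.548  0.742  2.036  2.087  0.547 -2.69 ] 0.0
0.1935 [-0.548  0.789  2.038  2.153  0.573 -2.768] 0.0
0.1835 [-0.548  0.812  2.038  2.183  0.586 -2.803] 0.0
0.18 [-0.548  0.82   2.038  2.192  0.59  -2.815] 0.0
```

>>> move_arm(
  commands=[
    [[-0.2, 0, 0, 0, 0, 0], [-0.45, -0.1, 0.1, 0, 0, 0], [-0.65, -0.25, 0.25, 0, 0, 0], [-0.695, -0.4, 0.4, 0, 0, 0], [-0.695, -0.53, 0.53, 0, 0.0015, 0], [-0.695, -0.53, 0.53, 0, 0.0015, 0], [-0.695, -0.53, 0.53, 0, 0.0015, 0]],
  ],
)

```text
time: 10.82
position: [0.5108, -0.1167, 0.2136]
tool_rot: [0.604, 0.699, 0.29, 0.25]
ft_force: [0.5, 0.2, -0.6]
grip_width: 0.0078
grip_force: 45.0
```

Run:
```python
from h import *
o=get_obs();print(o["time"],o["q"].round(3))
place(.03); place(.008)
for n in("scene",):
    c=camera(n); np.savez(n+"6.npz",**c)
    cv2.imwrite("pics/s6.png",cv2.resize(c["pixels"][170:260,190:290],None,fx=6,fy=6,interpolation=cv2.INTER_CUBIC))
```

```text
10.825 [-0.549  0.742  2.037  2.087  0.548 -2.689]
TCP [ 0.511  -0.1167  0.2135]
shift [-0.001  0.001  0.006] turn [ 0.0004 -0.0006 -0.0005]
TCP [ 0.511  -0.1167  0.1915]
shift [-0.001 -0.388  0.395] turn [ 0.0004 -0.0006 -0.0005]
```

View pics/s6.png

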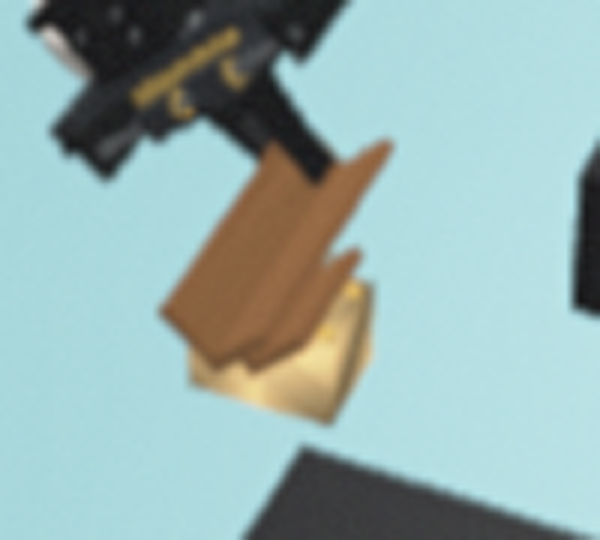

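The crop shows the long moulding (V tip at (215,365)) parallel to and just above the short one (tip at (255,370)). I'll lower it slowly now.

>>> move_arm(
  commands=[
    [[0, -0.13, 0.13, 0, 0, 0], [0, -0.26, 0.26, 0, 0, 0], [0, -0.39, 0.39, 0, 0, 0], [0, -0.39, 0.39, 0, 0, 0]],
  ],
)

```text
time: 11.38
position: [0.5107, -0.1168, 0.1908]
tool_rot: [0.604, 0.699, 0.29, 0.249]
ft_force: [-0.2, 0.5, -0.9]
grip_width: 0.0079
grip_force: 45.0
```

>>> move_arm(
  commands=[
    [[0, -0.04, 0.04, 0, 0, 0], [0, -0.07, 0.07, 0, 0, 0], [0, -0.07, 0.07, 0, 0, 0]],
  ],
)

```text
time: 11.75
position: [0.5109, -0.1169, 0.1876]
tool_rot: [0.604, 0.699, 0.29, 0.25]
ft_force: [0.9, -0.2, -0.5]
grip_width: 0.0079
grip_force: 45.0
```

Run:
```python
from h import *
o=get_obs();print(o["time"],o["q"].round(3),o["moment"])
place(.0)
```

```text
11.75 [-0.549  0.803  2.038  2.17   0.581 -2.788] [-0.08567113  0.58850233  0.03649776]
TCP [ 0.511  -0.1167  0.1835]
shift [ 0.006 -0.07   0.076] turn [ 0.0005 -0.0001 -0.0006]
```

>>> move_arm(
  commands=[
    [[0, -0.02, 0.02, 0, 0, 0], [0, -0.035, 0.035, 0, 0, 0], [0, -0.035, 0.035, 0, 0, 0]],
  ],
)

```text
time: 12.12
position: [0.5109, -0.1169, 0.1857]
tool_rot: [0.604, 0.699, 0.29, 0.25]
ft_force: [0.4, -1.4, -0.8]
grip_width: 0.0074
grip_force: 45.0
```

>>> move_arm(
  commands=[
    [[0, -0.018, 0.018, 0, 0, 0], [0, -0.018, 0.018, 0, 0, 0]],
  ],
)

```text
time: 12.38
position: [0.5109, -0.1169, 0.1846]
tool_rot: [0.604, 0.699, 0.29, 0.25]
ft_force: [0.3, -0.4, -1.5]
grip_width: 0.0074
grip_force: 45.0
```

>>> move_arm(
  commands=[
    [[0, -0.018, 0.018, 0, 0, 0], [0, -0.018, 0.018, 0, 0, 0]],
  ],
)

```text
time: 12.62
position: [0.5109, -0.1169, 0.1836]
tool_rot: [0.604, 0.699, 0.29, 0.25]
ft_force: [0.8, 0.1, -0.6]
grip_width: 0.0078
grip_force: 45.0
```

>>> move_arm(
  commands=[
    [[0, -0.009, 0.009, 0, 0, 0], [0, -0.009, 0.009, 0, 0, 0]],
  ],
)

```text
time: 12.88
position: [0.511, -0.1169, 0.1832]
tool_rot: [0.604, 0.699, 0.29, 0.25]
ft_force: [0.3, -0.3, 0.7]
grip_width: 0.0078
grip_force: 45.0
```

>>> move_arm(
  commands=[
    [[0, -0.009, 0.009, 0, 0, 0], [0, -0.009, 0.009, 0, 0, 0]],
  ],
)

```text
time: 13.12
position: [0.5111, -0.1169, 0.1829]
tool_rot: [0.604, 0.699, 0.29, 0.251]
ft_force: [0.5, 0.6, 1.3]
grip_width: 0.0079
grip_force: 45.0
```

Run:
```python
from h import *
o=get_obs();print(o["time"],o["q"].round(3),o["moment"],o["ft_force"])
place(.0)
```

```text
13.125 [-0.549  0.814  2.038  2.185  0.588 -2.806] [-0.1882083   0.32532157  0.03747015] [0.47747851 0.59460639 1.30987257]
TCP [ 0.511  -0.1167  0.1835]
shift [ 0.006  0.011 -0.011] turn [ 0.0017 -0.0001 -0.0003]
```

>>> move_arm(
  commands=[
    [[0, -0.009, 0.009, 0, 0, 0], [0, -0.009, 0.009, 0, 0, 0]],
  ],
)

```text
time: 13.38
position: [0.511, -0.1169, 0.1827]
tool_rot: [0.604, 0.699, 0.291, 0.251]
ft_force: [-1.1, 0.3, 4.8]
grip_width: 0.0075
grip_force: 45.0
```

>>> move_arm(
  commands=[
    [[0, 0, 0, 0, 0, 0], [0, 0, 0, 0, 0, 0]],
  ],
  squeeze=3,
)

```text
time: 13.62
position: [0.5111, -0.1168, 0.1823]
tool_rot: [0.604, 0.699, 0.29, 0.25]
ft_force: [0.8, -0.0, 3.4]
grip_width: 0.0082
grip_force: 3.0
```

Run:
```python
from h import *
o=get_obs();print(o["time"],o["q"].round(3),o["moment"],o["ft_force"],o["position"])
for n in("scene","top"):
    c=camera(n); np.savez(n+"7.npz",**c)
    if n=="scene": cv2.imwrite("pics/s7.png",cv2.resize(c["pixels"][170:260,190:290],None,fx=6,fy=6,interpolation=cv2.INTER_CUBIC))
```

```text
13.625 [-0.549  0.815  2.038  2.186  0.589 -2.807] [-0.04360027  0.04450592  0.122004  ] [ 0.84741904 -0.01614005  3.44323965] [ 0.5110904  -0.11684061  0.18231264]
```

View pics/s7.png

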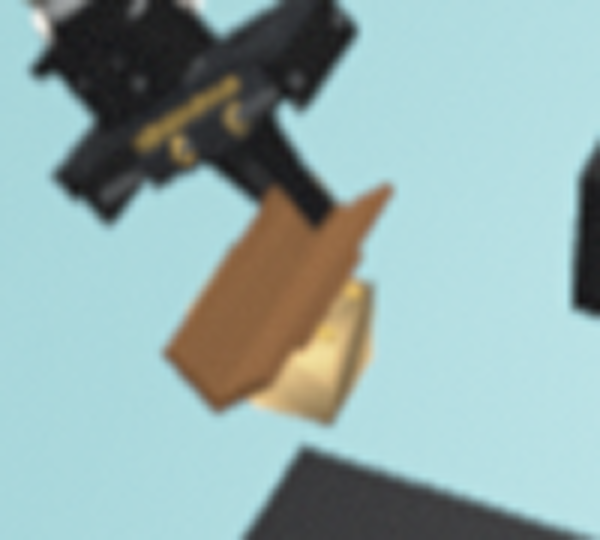

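The crop shows the two nested, leg tops parallel with no visible gap. Releasing now.

>>> move_arm(
  commands=[
    [[0, 0, 0, 0, 0, 0], [0, 0, 0, 0, 0, 0], [0, 0, 0, 0, 0, 0], [0, 0, 0, 0, 0, 0]],
  ],
  claw=0.3,
)

```text
time: 14.22
position: [0.5108, -0.1169, 0.1819]
tool_rot: [0.604, 0.699, 0.29, 0.25]
ft_force: [0.3, -0.1, 0.4]
grip_width: 0.0295
grip_force: 0.0
```

Run:
```python
import kin; from kin import *
p,err=fit()
from h import *
o=get_obs(); print(o["grip_width"],o["ft_force"],o["time"]); kin.C=fk(o["q"],p)[1].inv()*R.from_quat(o["tool_rot"])
R0=R.from_quat(o["tool_rot"]); q=o["q"]
for s in(0,.02,.04,.06,.08,.1,.12):
    P=o["position"]+R0.apply([0,0,-s])
    r=least_squares(lambda q:np.r_[fk(q,p)[0]-P,.3*(R0.inv()*fk(q,p)[1]).as_rotvec()],q); q=r.x; print(s,q.round(3))
```

```text
0.029515722106079192 [ 0.26964599 -0.05724074  0.39248217] 14.225
0 [-0.549  0.816  2.039  2.186  0.588 -2.807]
0.02 [-0.571  0.782  2.071  2.158  0.592 -2.799]
0.04 [-0.594  0.747  2.101  2.126  0.596 -2.786]
0.06 [-0.618  0.711  2.131  2.089  0.598 -2.77 ]
0.08 [-0.644  0.674  2.158  2.046  0.6   -2.748]
0.1 [-0.671  0.635  2.184  1.998  0.602 -2.72 ]
0.12 [-0.701  0.594  2.208  1.942  0.605 -2.687]
```

Retreat is safe.

>>> move_arm(
  commands=[
    [[0, 0, -0.2, 0, 0, 0], [0, 0, -0.5, 0, 0, 0], [0, 0, -0.9, 0, 0, 0], [0, 0, -1.4, 0, 0, 0], [0, 0, -1.9, 0, 0, 0], [0, 0, -2.4, 0, 0, 0], [0, 0, -2.7, 0, 0, 0], [0, 0, -2.7, 0, 0, 0], [0, 0, -2.7, 0, 0, 0], [0, 0, -2.7, 0, 0, 0]],
  ],
)

```text
time: 15.48
position: [0.4356, -0.1281, 0.2581]
tool_rot: [0.604, 0.699, 0.29, 0.25]
ft_force: [-0.7, -0.2, -0.6]
grip_width: 0.0306
grip_force: 0.0
```

Run:
```python
from h import *
o=get_obs();print(o["time"],o["position"],o["ft_force"])
yaw=np.radians(8.37); ex=np.array([np.cos(yaw),np.sin(yaw),0]);ey=np.array([-ex[1],ex[0],0]);ez=np.array([0,0,1.])
a=(ex+ez)/2**.5;b=(-ex+ez)/2**.5
for n in("scene","top"):
    c=camera(n); np.savez(n+"8.npz",**c); w=cloud(c)
    if n=="scene": cv2.imwrite("pics/s8.png",cv2.resize(c["pixels"][170:260,190:290],None,fx=6,fy=6,interpolation=cv2.INTER_CUBIC))
    hsv=cv2.cvtColor(c["pixels"],cv2.COLOR_BGR2HSV); m=(hsv[...,0]<25)&(hsv[...,1]>90)&(hsv[...,2]<175)&~np.isnan(w[...,2])
    L=(w-np.array([.6547,-.1584,.0418]))@np.stack([ey,a,b],1)
    for k,o in((1,2),(2,1)):
        Q=L[m&(abs(L[...,k]-.008)<.006)&(L[...,o]>.014)&(L[...,o]<.041)&(abs(L[...,0])<.075)]
        A=np.c_[Q[:,0],Q[:,o]-.025,np.ones(len(Q))]; r=np.linalg.lstsq(A,Q[:,k],rcond=None)[0]
        print(n,k,len(Q),np.degrees(r[:2]).round(2),r[2].round(4))
    B=L[m&(L[...,1]>-.005)&(L[...,2]>-.005)&(L[...,1]<.055)&(L[...,2]<.055)&(abs(L[...,0])<.11)]
    print(np.percentile(B[:,0],[.5,99.5]).round(4))
```

```text
15.475 [ 0.43563002 -0.12806097  0.25812905] [-0.7483198  -0.21451623 -0.60769057]
scene 1 266 [0.07 0.86] 0.0088
scene 2 107 [0.08 0.07] 0.0056
[-0.0866  0.0783]
top 1 260 [-0.11 -2.12] 0.0083
top 2 303 [-0.02  1.07] 0.0071
[-0.0827  0.0824]
```

View pics/s8.png

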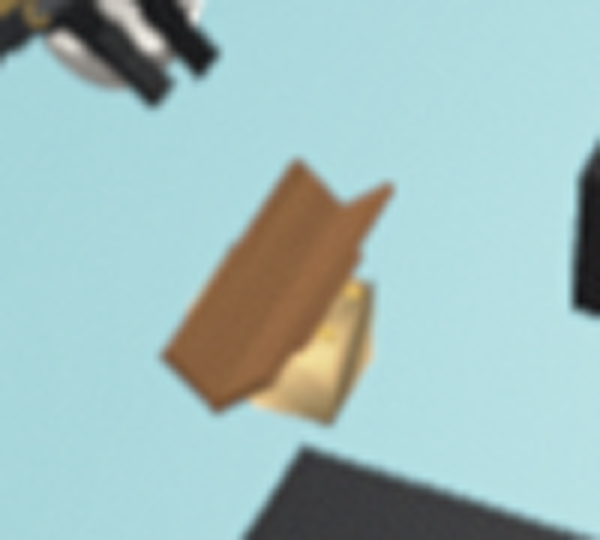

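The long moulding rests alone, V-up and fully home, centred within about 1 mm, and the gripper is clear.

```bash
python3 -c "
from rig import *
print(hand_in())"
```

```text
the job is handed in; nothing more can be done
None
```

The long moulding now sits V-up, fully home in the short length and centred to within about 1 mm. The gripper is clear, nothing else was touched, and the job was handed in at about 15.6 s; no verdict came back.

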